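# Open the push-and-turn jar for spent cells and drop a cell in

### The job

Open the child-resistant jar for spent battery cells: push its black cap down, keep it down while turning it counterclockwise past the ratchet, about a sixth of a turn, then lift it off; 15 to 25 N pushes it down, and more than 60 N cracks the neck. Set the cap down flat, open side down, wholly inside the shallow aluminium tray and let go of it there. Then drop the spent cell from its rack through the open neck into the jar, and leave the hard drive, the screwdriver and the mouse where they lie.

Things in the scene. Friction and masses are not known exactly. Their poses are not given: they have to be found in the camera images.
- cap_mid (a point): Centre of the loose black ribbed cap on the jar: round, 64 mm diameter, 38 mm high, 60 g. The point is on its axis, 19 mm below its flat top, 19 mm above its open lower rim; z up along the axis. Locked on the jar, its x is parallel to the jar's x.
- cap: The same cap; origin at the centre of its lower rim. A spring liner inside rests on the jar's rim. Pushing down takes 6 N to start and 14 N at 5 mm, where there is a hard stop. Locked, it has 4 degrees of play; from 3.5 mm down it clears the ratchet teeth and can be turned counterclockwise seen from above, to an end stop at about 78 degrees.
- cap_lug (a point): Point inside the cap, 27 mm from its axis along its x, 11 mm above its lower rim: one of three inner lugs (24 degrees wide, 120 degrees apart) that hook under lugs on the neck. Turned 45 to 75 degrees from its locked place, the cap is free and lifts straight off (held hard against the end stop it rubs); with less turn it stays caught.
- liner: White spring liner inside the cap: disc 52 mm diameter, 3 mm thick, hidden under the cap's top; origin at the centre of its underside, which rests on the jar's rim. It carries all of the push on the rim; it slides 5 mm up into the cap.
- jar_mouth (a point): Centre of the jar's mouth, in the plane of its rim, 128 mm above the bench; mouth 43 mm inner diameter, neck 49 mm outside (57 mm over its lugs), 33 mm tall above the shoulder. With the cap locked on, the cap's top is 13 mm above this point and its lower rim 25 mm below. Axes as the jar's.
- jar: White plastic jar, 84 mm diameter, shoulder 85 to 95 mm high, fixed upright in a steel bracket (base plate 130 x 130 x 4 mm, two uprights 53 mm high at y = +-46 mm). Origin: centre of its underside on the bench; z up. Hollow, inner floor 5 mm up. It cannot move. Its neck cracks if the cap is pressed down on its rim with more than 60 N.
- cell_mid (a point): Centre of the spent battery cell: plain dark grey and steel cylinder, 26 mm diameter, 65 mm tall, 95 g, standing upright in the rack with 53 mm showing (its foot 8 mm above the bench, its top 73 mm); z along its axis.
- rack: Fixed grey plastic block 110 x 70 x 20 mm with two round holes (30 mm wide, 12 mm deep, 27 mm to either side of the middle along x); the cell stands in one of them, the other is empty. Origin: centre of its underside; z up.
- tray: Fixed shallow aluminium tray, outside 160 mm (x) by 140 mm (y), 16 mm high, walls and floor 3 mm thick, empty. Origin: centre of its underside on the bench; z up.
- drive: Bystander: loose hard drive, 147 x 102 x 25 mm, origin at the centre of its underside.
- driver: Bystander: loose screwdriver 190 mm long lying on the bench along its x.
- mouse: Bystander: loose black computer mouse, 100 x 58 x 32 mm, origin at the centre of its underside.
Not all that is in view belongs to the job. What is shaped like the cap but turquoise is not meant.

How it is judged:
On the way, in this order (a step that is already met when the one before it is completed fails the run):
1. the cap is pushed down at least 3 mm on the jar (z of cap_mid in the frame of jar_mouth below -0.009 m and horizontal distance between cap_mid and jar_mouth below 0.006 m), for 0.05 s.
2. the cap is turned at least 40 degrees past its ratchet while still on the neck (angle between the x axis of cap_mid and the x axis of jar_mouth, either way round above 0.7 rad and z of cap_mid in the frame of jar_mouth below 0 m and horizontal distance between cap_mid and jar_mouth below 0.006 m), for 0.05 s.
3. the cap is lifted clear of the neck (z of cap_mid in the frame of jar_mouth above 0.025 m), for 0.05 s.
4. the cap lies flat, open side down, in the tray and is let go (x of cap_mid in the frame of tray between -0.06 and 0.06 m and y of cap_mid in the frame of tray between -0.05 and 0.05 m and z of cap_mid in the frame of tray below 0.028 m and angle between cap_mid's own z axis and vertical below 0.15 rad and contact force between the fingers and anything else below 0.5 N), for 0.2 s.
At the end, for the whole second after the job is handed in: The cap lies flat (within 0.15 rad), open side down, on the floor of the tray with its centre within 60 mm (x) and 50 mm (y) of the tray's middle; the cell lies inside the jar (its centre below 80 mm height and within 36 mm of the jar's axis); the robot touches nothing (all of step 4 and z of cell_mid in the frame of jar between 0 and 0.08 m and horizontal distance between cell_mid and jar below 0.036 m).
It fails at once if the cap is pressed down on the rim of the jar with more than 60 N (contact force between liner and jar above 60 N).
It fails at once if a bystander (drive, screwdriver or mouse) is moved more than 30 mm (distance of any of drive, driver, mouse from where it was at the start of the episode above 0.03 m).
It also fails if it takes over 61 s, if anything falls off the work surface, if the arm or the gripper's body presses on something with over 40 N, if the wrist force passes 120 N, or if a joint passes its speed limit or range.

### The arm

A 6-joint arm with a two-finger parallel gripper is mounted at the origin on the work surface. World frame = base frame: x ahead of the robot, y to its left, z up, the work surface at z = 0. Lengths are in m, angles in rad, forces in N, time in s.
With the tool pointing down it reaches from about 0.375 to 0.9 m from the base axis. Payload 3.1 kg.
Tool frame: the origin (TCP) lies at the very end of the fingers, on their centre line; the grasp point (between the pads) lies 19 mm behind it; z points along the fingers, y is the direction in which the jaws open and shut (so a half turn about z gives the same grasp; the last joint's range is limited). The gripper opens to 87 mm and grips with 3 to 60 N. Pads are 19 mm wide; open, the fingers measure 117 mm over their backs; the gripper's body (75 mm by 190 mm) begins 51 mm behind the grasp point.
Start: joints at [-1.476, 0.527, 1.433, -0, 1.181, -0.178], TCP at [0.168, -0.602, 0.223] pointing down, gripper open.
Joint ranges: [-3.08, 3.08], [-0.75, 2.2], [0.22, 2.44], [-1.43, 4.57], [0, 2.65], [-2.85, 2.85]. Speed limits (rad/s): [2.79, 2.79, 3.14, 3.14, 3.14, 3.14].

### API

Orientations are given as a unit quaternion [x, y, z, w].
In Python, from rig import robot, optics gives the robot as it stands.
- The arm moves only by the shell command python3 -m inch 'ROWS' [FORCE]. ROWS is JSON, a list of rows, each an object of numbers: "ax", "ay", "az": the turn, a rotation vector about the tool's x, y, z in rad; "dx", "dy", "dz": the shift along the tool's x, y, z in mm; "gripper": the opening in per cent of the stroke, from 0 (shut) to 100 (fully open). In form: [{"ax": .., "ay": .., "az": .., "dx": .., "dy": .., "dz": .., "gripper": ..}, ...]. A call has 1 to 8 rows; each row shifts and turns the commanded pose from where the row before left it, along the tool's axes as they then stand; what a row does not reach is not made up. A row lasts 1/10 s, in which the tool goes at most 50 mm and 8.59 degrees, less where a joint would pass 70% of its speed; a pose out of reach is approached as far as the arm can. A call with a gripper value outside its range is refused whole. The fingers move at their own pace and stop on an object; FORCE is the grip in N (left out, the last holds). Time passes only in rows, so rows that do not move let the fingers close. It gives the time, the measured TCP pose, the force and the opening at its end, in the units of the state.
- robot.get_obs(): the state, without advancing time (a new reading comes with each control period).
- optics.camera(name): name is "scene" or "top" or "wrist"; returns a dict with "img" (480x640x3 uint8, red, green, blue), "depth" (480x640 float32, m along the optical axis (not along the pixel's ray), 0 where there is no reading), "camera_matrix" (3x3 intrinsics, pixels), "position" and "attitude" of the camera in the world. Camera axes: x right, y up, looking along -z (the intrinsics and any distortion apply to the point x, -y, -z); pixel columns grow to the right and rows downward; lengths in m; the calibration is good to about 2 mm. A picture is of the moment at which its call begins.
- robot.hand_in(): hands the job in, once; it reports no verdict.
The state is a dict: "time": time; "q": joint angles; "joint_velocities": joint speeds; "joint_torque": joint torques, N m; "position": TCP position; "tool_rot": TCP orientation; "ft_force": force on the tool from outside, world axes, zero at the start; "moment": the same for the moment, N m; "grip_width": finger opening in m.
Only numpy, scipy, OpenCV 4.12 (cv2) and the standard library are available. Lean on these libraries where they do the work, as an engineer would, in place of code of your own. Each camera call takes 0.05 s, during which the arm holds its last target.

## Working session

There is one attempt and no reset: what is moved stays moved. The work goes in short steps, Python scripts to look and compute and a shell command to move; the robot and the scene stay as the last step left them, time stands still between calls to the robot, and variables do not carry over. Pictures are saved under pics/ and viewed, and the job is handed in when it is done.

```bash
mkdir -p pics; ls
python3 - <<'E'
from rig import robot, optics
import cv2,numpy as np
o=robot.get_obs(); print(o)
for n in ["scene","top","wrist"]:
    c=optics.camera(n); cv2.imwrite(f"pics/{n}0.png",c["img"][:,:,::-1]); np.savez(f"/tmp/{n}0.npz",**c)
    print(n,c["camera_matrix"],c["position"],c["attitude"],[k for k in c])
E
```

```text
pics
{'time': 0.0, 'q': array([-1.47652981e+00,  5.28473628e-01,  1.43387374e+00, -3.16264711e-05,
        1.18138077e+00, -1.78472407e-01]), 'joint_velocities': array([-0.00135979, -0.00087354,  0.0007284 , -0.00164692, -0.00072265,
       -0.00142794]), 'joint_torque': array([ 5.50988661e-04, -4.40033698e+01, -1.76589721e+01,  6.33021654e-02,
        5.80996647e-02, -1.75086948e-04]), 'position': array([ 0.16832414, -0.60116411,  0.22157612]), 'tool_rot': array([ 9.90714703e-01,  1.35953072e-01,  3.03318329e-05, -1.06741054e-03]), 'ft_force': array([-0.59166558, -0.39488278, -0.59660278]), 'moment': array([-0.05147765, -0.03806735, -0.00081019]), 'grip_width': 0.08696979025144316}
scene [[469.88683415   0.         321.08023158]
 [  0.         469.88683415 237.83075449]
 [  0.           0.           1.        ]] [1.16317436 0.17005832 0.79800826] [0.20856155 0.27463167 0.76218335 0.54786501] ['img', 'depth', 'camera_matrix', 'position', 'attitude']
top [[434.44643208   0.         320.84349644]
 [  0.         434.44643208 238.78647866]
 [  0.           0.           1.        ]] [0.44101643 0.01085528 0.86911712] [ 0.04866486 -0.05556279 -0.69583733  0.71439129] ['img', 'depth', 'camera_matrix', 'position', 'attitude']
wrist [[385.3027375   0.        316.6207164]
 [  0.        385.3027375 244.0851515]
 [  0.          0.          1.       ]] [ 0.23535573 -0.58374848  0.38394233] [-0.10284511  0.07867569 -0.5994506   0.78986834] ['img', 'depth', 'camera_matrix', 'position', 'attitude']
```

View pics/scene0.png

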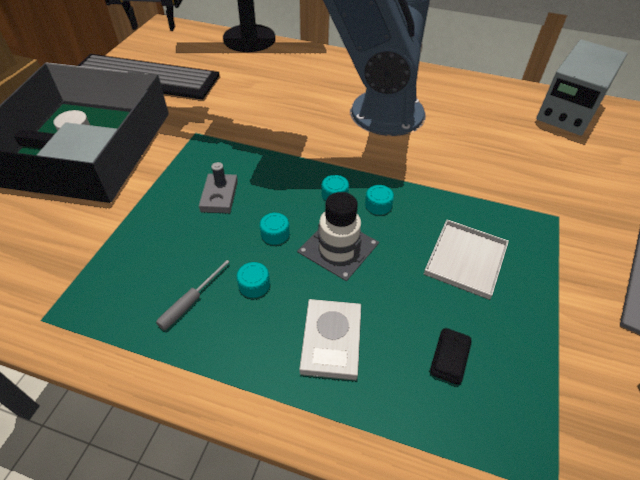

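View pics/top0.png

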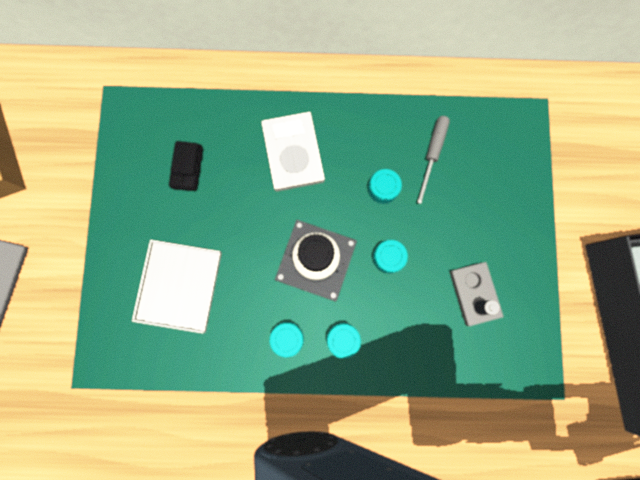

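View pics/wrist0.png

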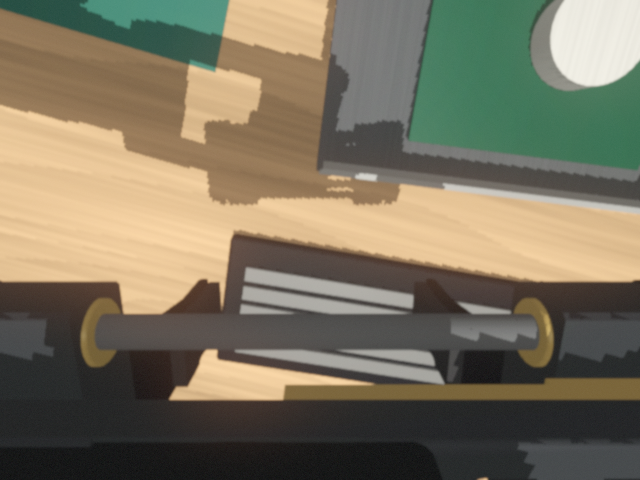

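The top view has the jar with its black cap at about (316,253), the tray at (177,287), the rack with the cell at (477,294), and the turquoise decoys around the jar. I'll measure these next.

```bash
cat > h.py <<'E'
import numpy as np,cv2
from scipy.spatial.transform import Rotation as R
def cloud(c):
    K=c["camera_matrix"];d=c["depth"];v,u=np.mgrid[0:480,0:640]
    p=np.stack([(u-K[0,2])/K[0,0]*d,-(v-K[1,2])/K[1,1]*d,-d],-1)
    return p@R.from_quat(c["attitude"]).as_matrix().T+c["position"]
def onplane(c,u,v,z):
    K=c["camera_matrix"]
    r=R.from_quat(c["attitude"]).apply([(u-K[0,2])/K[0,0],-(v-K[1,2])/K[1,1],-1])
    return c["position"]+r*(z-c["position"][2])/r[2]
def proj(c,P):
    K=c["camera_matrix"];q=R.from_quat(c["attitude"]).inv().apply(np.array(P)-c["position"])
    return np.stack([K[0,0]*q[...,0]/-q[...,2]+K[0,2],K[1,1]*-q[...,1]/-q[...,2]+K[1,2]],-1)
E
python3 - <<'E'
from h import *
for n in ["top","scene"]:
    c=dict(np.load(f"/tmp/{n}0.npz")); P=cloud(c); z=P[...,2]
    print(n)
    ok=c["depth"]>0
    reg=lambda x0,x1,y0,y1:(P[...,0]>x0)&(P[...,0]<x1)&(P[...,1]>y0)&(P[...,1]<y1)&ok
    def rep(s,m):
        q=P[m]; 
        if len(q)<4: print(s,len(q));return
        cc,r=cv2.minEnclosingCircle(q[:,:2].astype(np.float32)); print(s,len(q),"mean",q.mean(0).round(4),"circ",np.round(cc,4),round(r,4),"medz",np.median(q[:,2]).round(4), "rect",cv2.minAreaRect(q[:,:2].astype(np.float32)))
    print("mat z",np.median(z[reg(.4,.42,0.1,.12)]))
    rep("cap",reg(.3,.6,-.1,.15)&(z>.134)&(z<.16))
    rep("jarshoulder",reg(.3,.6,-.1,.15)&(z>.085)&(z<.1))
    rep("plate",reg(.3,.65,-.1,.2)&(z>.002)&(z<.012)&reg(.33,.56,-.08,.13))
    rep("cell",reg(.25,.5,-.45,-.2)&(z>.06)&(z<.09))
    rep("racktop",reg(.2,.5,-.45,-.2)&(z>.015)&(z<.026))
    rep("trayrim",reg(.25,.5,.15,.5)&(z>.010)&(z<.024))
    rep("trayfloor",reg(.25,.5,.15,.5)&(z>.0005)&(z<.008))
    q=P[reg(.2,.9,-.5,.5)&(z>.03)&(z<.06)]
    m=(reg(.2,.9,-.5,.5)&(z>.028)&(z<.06)).astype(np.uint8)
    k,l,s,ce=cv2.connectedComponentsWithStats(m)
    for i in range(1,k):
        if s[i,4]>100: print("blob",ce[i].round(),s[i,4],P[l==i].mean(0).round(3))
E
python3 - <<'E'
import cv2
a=cv2.imread('pics/top0.png')
cv2.imwrite('pics/tray0z.png',cv2.resize(a[225:345,120:240],None,fx=5,fy=5,interpolation=2))
b=cv2.hconcat([cv2.resize(a[205:315,265:375],(400,400),interpolation=2),cv2.resize(a[245:345,430:530],(400,400),interpolation=2)])
cv2.imwrite('pics/jarrack0z.png',b)
E
```

```text
top
mat z 0.0003890035853397755
cap 1079 mean [0.5273 0.0138 0.1405] circ [0.5278 0.0138] 0.0322 medz 0.1406 rect ((0.5272983312606812, 0.013528866693377495), (0.06155836954712868, 0.0629899725317955), 2.045978546142578)
jarshoulder 479 mean [0.516  0.0133 0.0892] circ [0.5278 0.0139] 0.042 medz 0.089 rect ((0.527015745639801, 0.013553988188505173), (0.08211272209882736, 0.08172212541103363), 1.7326470613479614)
plate 2484 mean [0.4702 0.0212 0.0038] circ [0.4433 0.0244] 0.1521 medz 0.0033 rect ((0.4450783133506775, 0.024875007569789886), (0.22977736592292786, 0.2095257192850113), 0.054777517914772034)
cell 194 mean [ 0.4428 -0.3079  0.07  ] circ [ 0.4426 -0.3093] 0.0135 medz 0.0706 rect ((0.44248273968696594, -0.3091546893119812), (0.025454379618167877, 0.026052454486489296), 0.17103731632232666)
racktop 1231 mean [ 0.4575 -0.3002  0.0197] circ [ 0.4622 -0.3035] 0.0584 medz 0.0197 rect ((0.4620189964771271, -0.3036750853061676), (0.09616146981716156, 0.07096150517463684), 16.359350204467773)
trayrim 392 mean [0.4261 0.2896 0.0147] circ [0.4489 0.2865] 0.0909 medz 0.015 rect ((0.4488
[... 1538 characters left out ...]
674339294434)
trayrim 292 mean [0.4155 0.2923 0.0147] circ [0.4496 0.2879] 0.0912 medz 0.015 rect ((0.44881105422973633, 0.2886502742767334), (0.14001868665218353, 0.12148616462945938), 82.1585693359375)
trayfloor 8251 mean [0.3915 0.3205 0.0023] circ [0.3764 0.3241] 0.2113 medz 0.002 rect ((0.37500375509262085, 0.32499533891677856), (0.2499365657567978, 0.3499773144721985), 0.00031263226992450655)
blob [219. 177.] 117 [ 0.451 -0.303  0.044]
blob [335. 184.] 413 [ 0.377 -0.041  0.038]
blob [380. 195.] 476 [0.379 0.068 0.037]
blob [274. 224.] 566 [ 0.542 -0.128  0.038]
blob [340. 245.] 438 [0.559 0.026 0.047]
blob [253. 276.] 718 [ 0.683 -0.117  0.038]
blob [452. 356.] 974 [0.727 0.284 0.032]
```

View pics/tray0z.png

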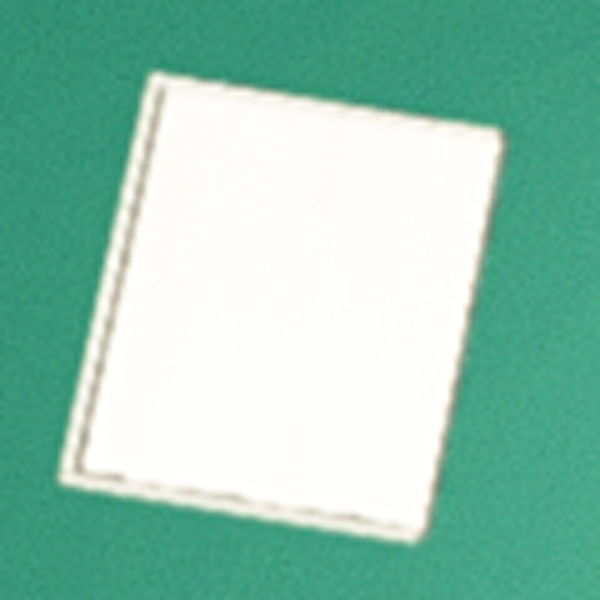

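View pics/jarrack0z.png

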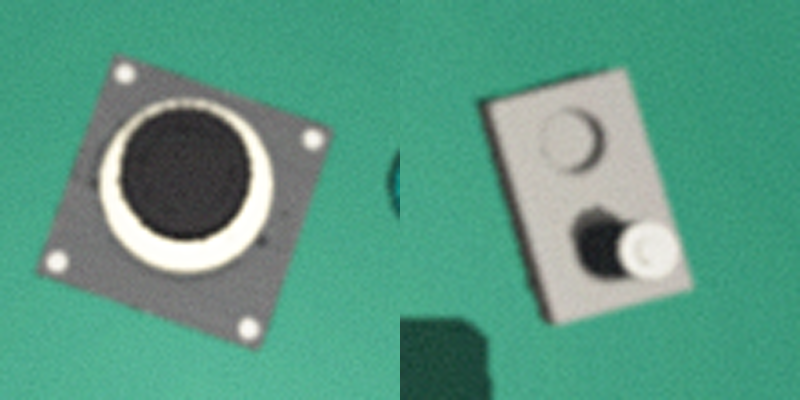

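Run:
```python
from h import *
for n in ["scene","top","wrist"]:
    c=dict(np.load(f"/tmp/{n}0.npz")); P=cloud(c)
    m=(c["depth"]>0)&(P[...,0]>.1)&(P[...,0]<.9)&(P[...,1]<-.4)&(P[...,1]>-1)&(P[...,2]>.03)&(P[...,2]<.18)
    q=P[m]; print(n,len(q), q.min(0) if len(q) else 0, q.max(0) if len(q) else 0, np.histogram(q[:,2],10)[0:2])
    hi=q[q[:,2]>.08]; print(hi.min(0),hi.max(0)) if len(hi) else 0
```

```text
scene 13975 [ 0.11303981 -0.90487097  0.03000689] [ 0.61404998 -0.52534518  0.12493703] (array([1085, 1821, 1099, 1099, 1122, 1116, 3137, 1173, 1171, 1152]), array([0.03000689, 0.03949991, 0.04899292, 0.05848593, 0.06797895,
       0.07747196, 0.08696497, 0.09645799, 0.105951  , 0.11544401,
       0.12493703]))
[ 0.21504302 -0.90487097  0.08000577] [ 0.61083735 -0.52534518  0.12493703]
top 4983 [ 0.21595633 -0.61424096  0.03000102] [ 0.58336753 -0.52937416  0.12337957] (array([650, 634, 592, 552, 514, 460, 594, 365, 307, 315]), array([0.03000102, 0.03933888, 0.04867673, 0.05801459, 0.06735244,
       0.0766903 , 0.08602815, 0.095366  , 0.10470386, 0.11404171,
       0.12337957]))
[ 0.34733015 -0.57761283  0.08000856] [ 0.57873983 -0.5300075   0.12337957]
wrist 12729 [ 0.21556595 -0.88229903  0.03000657] [ 0.4059171  -0.56919885  0.12273122] (array([ 758, 7222,  179,  203,  202,  218,  235,  253,  256, 3203]), array([0.03000657, 0.03927904, 0.0485515 , 0.05782396, 0.06709643,
       0.07636889, 0.08564136, 0.09491382, 0.10418629, 0.11345875,
       0.12273122]))
[ 0.21556595 -0.841883    0.08005102] [ 0.32796135 -0.57137299  0.12273122]
```

```bash
python3 -m inch '[{"dx":32,"dy":-31,"dz":-4},{"dx":32,"dy":-31,"dz":-4},{"dx":32,"dy":-31},{"dx":32,"dy":-31},{"dx":32,"dy":-31},{"dx":32,"dy":-31},{"dx":32,"dy":-31},{"dx":32,"dy":-31}]' 30
```

```text
invalid input
```

```bash
python3 -m inch '[{"ax":0,"ay":0,"az":0,"dx":32,"dy":-31,"dz":-4,"gripper":100},{"ax":0,"ay":0,"az":0,"dx":32,"dy":-31,"dz":-4,"gripper":100},{"ax":0,"ay":0,"az":0,"dx":32,"dy":-31,"dz":0,"gripper":100},{"ax":0,"ay":0,"az":0,"dx":32,"dy":-31,"dz":0,"gripper":100},{"ax":0,"ay":0,"az":0,"dx":32,"dy":-31,"dz":0,"gripper":100},{"ax":0,"ay":0,"az":0,"dx":32,"dy":-31,"dz":0,"gripper":100},{"ax":0,"ay":0,"az":0,"dx":32,"dy":-31,"dz":0,"gripper":100},{"ax":0,"ay":0,"az":0,"dx":32,"dy":-31,"dz":0,"gripper":100}]' 30
```

```text
time: 0.95
position: [0.3487, -0.2924, 0.2305]
tool_rot: [0.991, 0.136, 0.0, -0.0]
ft_force: [0.0, -0.8, -1.2]
grip_width: 0.0871
```

```bash
python3 -m inch '[{"ax":0,"ay":0,"az":0,"dx":32,"dy":-31,"dz":0,"gripper":100},{"ax":0,"ay":0,"az":0,"dx":32,"dy":-31,"dz":0,"gripper":100},{"ax":0,"ay":0,"az":0,"dx":32,"dy":-31,"dz":0,"gripper":100},{"ax":0,"ay":0,"az":0,"dx":32,"dy":-31,"dz":0,"gripper":100},{"ax":0,"ay":0,"az":0,"dx":32,"dy":-31,"dz":0,"gripper":100},{"ax":0,"ay":0,"az":0,"dx":32,"dy":-31,"dz":0,"gripper":100},{"ax":0,"ay":0,"az":0,"dx":32,"dy":-31,"dz":0,"gripper":100},{"ax":0,"ay":0,"az":0,"dx":0,"dy":0,"dz":0,"gripper":100}]' 30
python3 - <<'E'
from h import *
from rig import robot,optics
o=robot.get_obs();print(o["time"],o["position"],o["q"],R.from_quat(o["tool_rot"]).as_matrix().round(4))
c=optics.camera("wrist");np.savez("/tmp/w1.npz",**c);cv2.imwrite("pics/w1.png",c["img"][:,:,::-1])
P=cloud(c);m=(c["depth"]>0)&(P[...,2]>.125)&(P[...,2]<.155)&(np.hypot(P[...,0]-.528,P[...,1]-.0145)<.06)
q=P[m];print(len(q),q.mean(0),cv2.minEnclosingCircle(q[:,:2].astype(np.float32)))
E
```

```text
time: 1.75
position: [0.5074, -0.0205, 0.2305]
tool_rot: [0.99, 0.139, 0.001, -0.001]
ft_force: [-1.0, -0.3, -0.4]
grip_width: 0.0872
1.75 [ 0.50739901 -0.02049308  0.23053931] [-0.26183806  0.35912966  1.7143126   0.00205228  1.06662087  1.02891919] [[ 9.613e-01  2.754e-01  1.900e-03]
 [ 2.754e-01 -9.613e-01  1.300e-03]
 [ 2.200e-03 -8.000e-04 -1.000e+00]]
7071 [0.5299041 0.0110202 0.1408874] ((0.5282465219497681, 0.011062072589993477), 0.032195042818784714)
```

View pics/w1.png

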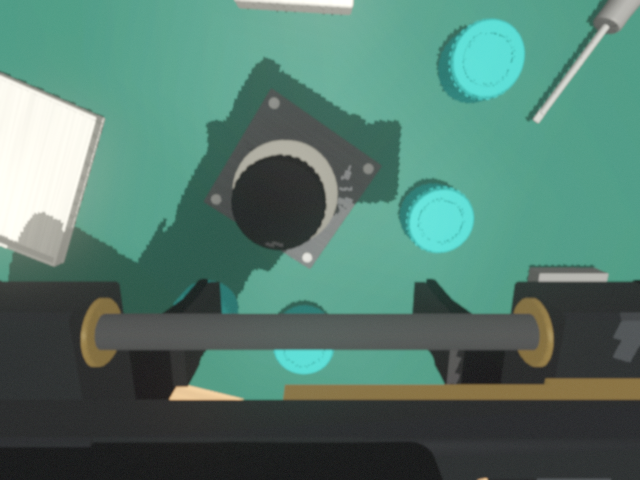

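```bash
python3 -m inch '[{"ax":0,"ay":0,"az":0,"dx":30,"dy":-27,"dz":0,"gripper":100},{"ax":0,"ay":0,"az":0,"dx":0,"dy":0,"dz":35,"gripper":100},{"ax":0,"ay":0,"az":0,"dx":0,"dy":0,"dz":35,"gripper":100},{"ax":0,"ay":0,"az":0,"dx":0,"dy":0,"dz":0,"gripper":100}]' 30
python3 - <<'E'
from h import *
from rig import robot,optics
o=robot.get_obs();print(o["time"],o["position"],o["q"],R.from_quat(o["tool_rot"]).as_matrix().round(4))
for n in ["wrist","scene"]:
    c=optics.camera(n);cv2.imwrite(f"pics/{n}2.png",c["img"][:,:,::-1] if n=="wrist" else cv2.resize(c["img"][90:330,180:500,::-1],(800,600),interpolation=2))
E
```

```text
time: 2.2
position: [0.5227, 0.0089, 0.1567]
tool_rot: [0.991, 0.135, -0.005, -0.002]
ft_force: [-1.3, -0.1, 0.0]
grip_width: 0.0869
2.2 [0.52272157 0.00890676 0.15671214] [-1.96578934e-01  4.88756774e-01  1.74582504e+00 -6.97440225e-04
  9.18140241e-01  1.10291511e+00] [[ 0.9633  0.2684 -0.011 ]
 [ 0.2684 -0.9633  0.0016]
 [-0.0102 -0.0045 -0.9999]]
```

View pics/wrist2.png

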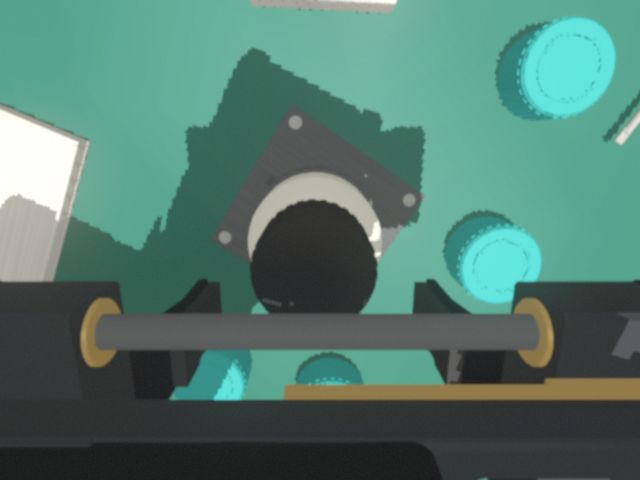

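View pics/scene2.png

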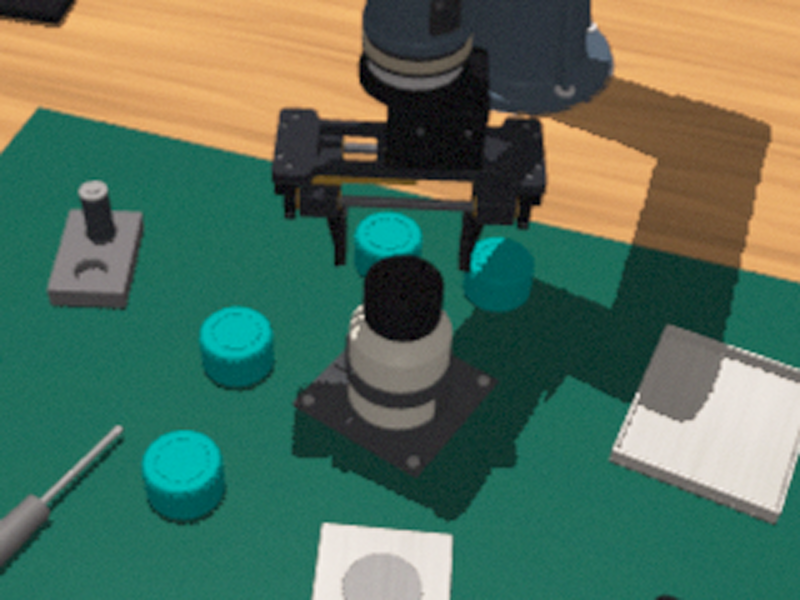

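```bash
python3 -m inch '[{"ax":0,"ay":0,"az":0,"dx":0,"dy":0,"dz":0,"gripper":100},{"ax":0,"ay":0,"az":0,"dx":0,"dy":0,"dz":0,"gripper":100}]' 30
python3 - <<'E'
from h import *
from rig import robot
o=robot.get_obs();print(o["time"],o["position"],R.from_quat(o["tool_rot"]).as_matrix().round(4))
E
```

```text
time: 2.5
position: [0.5282, 0.0086, 0.1623]
tool_rot: [0.991, 0.136, 0.002, 0.001]
ft_force: [0.2, 0.5, 1.0]
grip_width: 0.0873
2.5 [0.52816851 0.00857025 0.16232744] [[ 9.633e-01  2.686e-01  3.600e-03]
 [ 2.686e-01 -9.633e-01 -7.000e-04]
 [ 3.300e-03  1.700e-03 -1.000e+00]]
```

```bash
python3 -m inch '[{"ax":0,"ay":0,"az":0,"dx":2,"dy":-5,"dz":10,"gripper":100},{"ax":0,"ay":0,"az":0,"dx":0,"dy":0,"dz":25,"gripper":100},{"ax":0,"ay":0,"az":0,"dx":0,"dy":0,"dz":18,"gripper":100},{"ax":0,"ay":0,"az":0,"dx":0,"dy":0,"dz":0,"gripper":100},{"ax":0,"ay":0,"az":0,"dx":0,"dy":0,"dz":0,"gripper":100},{"ax":0,"ay":0,"az":0,"dx":0,"dy":0,"dz":0,"gripper":100}]' 30
python3 - <<'E'
from h import *
from rig import robot,optics
o=robot.get_obs();print(o["time"],o["position"],R.from_quat(o["tool_rot"]).as_matrix().round(4))
for n in ["wrist","scene"]:
    c=optics.camera(n);cv2.imwrite(f"pics/{n}3.png",c["img"][:,:,::-1] if n=="wrist" else cv2.resize(c["img"][110:270,230:443,::-1],(800,600),interpolation=2))
E
```

```text
time: 3.1
position: [0.5284, 0.0147, 0.1084]
tool_rot: [0.991, 0.136, 0.001, 0.0]
ft_force: [-0.4, 0.8, -0.8]
grip_width: 0.0867
3.1 [0.52841577 0.01470768 0.10843417] [[ 9.630e-01  2.696e-01  2.000e-03]
 [ 2.696e-01 -9.630e-01 -3.000e-04]
 [ 1.900e-03  9.000e-04 -1.000e+00]]
```

View pics/wrist3.png

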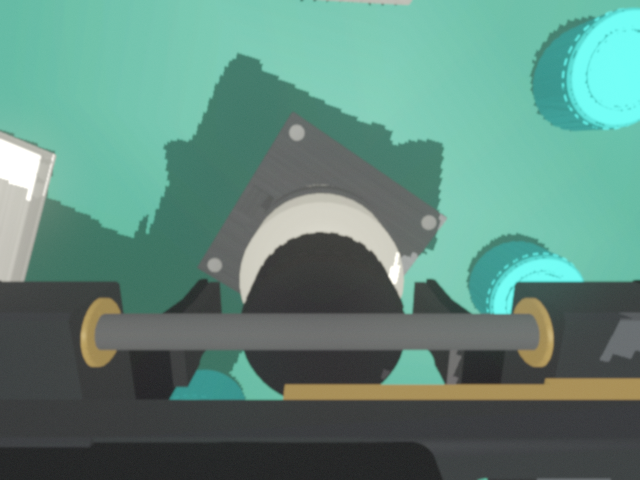

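View pics/scene3.png

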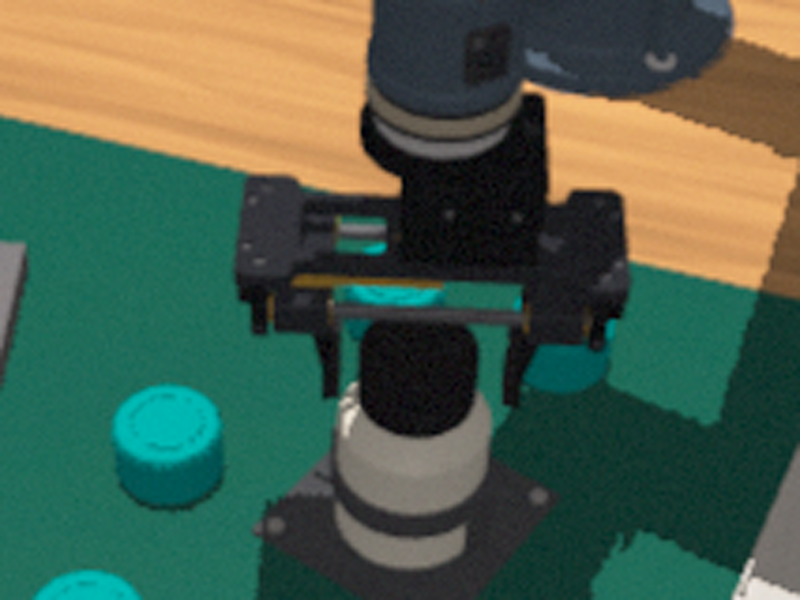

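The cap is centred between the pads: in wrist view it spans columns 243–403, with the fingers at about 215 and 420. Closing the gripper now.

```bash
python3 -m inch '[{"ax":0,"ay":0,"az":0,"dx":0,"dy":0,"dz":0,"gripper":60},{"ax":0,"ay":0,"az":0,"dx":0,"dy":0,"dz":0,"gripper":60},{"ax":0,"ay":0,"az":0,"dx":0,"dy":0,"dz":0,"gripper":60},{"ax":0,"ay":0,"az":0,"dx":0,"dy":0,"dz":0,"gripper":60},{"ax":0,"ay":0,"az":0,"dx":0,"dy":0,"dz":0,"gripper":60}]' 50
```

```text
time: 3.7
position: [0.5282, 0.0131, 0.1078]
tool_rot: [0.991, 0.137, 0.0, 0.001]
ft_force: [0.7, -5.4, 1.1]
grip_width: 0.0636
```

```bash
python3 -m inch '[{"ax":0,"ay":0,"az":0,"dx":0,"dy":1.5,"dz":1.5,"gripper":60},{"ax":0,"ay":0,"az":0,"dx":0,"dy":0,"dz":1.5,"gripper":60},{"ax":0,"ay":0,"az":0,"dx":0,"dy":0,"dz":0,"gripper":60},{"ax":0,"ay":0,"az":0,"dx":0,"dy":0,"dz":0,"gripper":60}]' 50
```

```text
time: 4.1
position: [0.5283, 0.013, 0.1056]
tool_rot: [0.991, 0.136, 0.0, 0.0]
ft_force: [-1.3, -1.5, 6.8]
grip_width: 0.0637
```

```bash
python3 -m inch '[{"ax":0,"ay":0,"az":0,"dx":0,"dy":0,"dz":1.5,"gripper":60},{"ax":0,"ay":0,"az":0,"dx":0,"dy":0,"dz":1,"gripper":60},{"ax":0,"ay":0,"az":0,"dx":0,"dy":0,"dz":0,"gripper":60},{"ax":0,"ay":0,"az":0,"dx":0,"dy":0,"dz":0,"gripper":60}]' 50
```

```text
time: 4.5
position: [0.5283, 0.0131, 0.1036]
tool_rot: [0.991, 0.136, 0.001, 0.0]
ft_force: [-2.5, -1.2, 11.7]
grip_width: 0.0637
```

```bash
python3 -m inch '[{"ax":0,"ay":0,"az":0,"dx":0,"dy":0,"dz":1,"gripper":60},{"ax":0,"ay":0,"az":0,"dx":0,"dy":0,"dz":1,"gripper":60},{"ax":0,"ay":0,"az":0,"dx":0,"dy":0,"dz":0,"gripper":60},{"ax":0,"ay":0,"az":0,"dx":0,"dy":0,"dz":0,"gripper":60}]' 50
```

```text
time: 4.9
position: [0.5283, 0.013, 0.1026]
tool_rot: [0.991, 0.136, 0.001, 0.0]
ft_force: [-5.4, -0.6, 18.5]
grip_width: 0.0635
```

At the hard stop with 18.5 N. Now turning counterclockwise (az negative).

```bash
python3 -m inch '[{"ax":0,"ay":0,"az":-0.1,"dx":0,"dy":0,"dz":0,"gripper":60},{"ax":0,"ay":0,"az":-0.1,"dx":0,"dy":0,"dz":0,"gripper":60},{"ax":0,"ay":0,"az":-0.1,"dx":0,"dy":0,"dz":0,"gripper":60},{"ax":0,"ay":0,"az":0,"dx":0,"dy":0,"dz":0,"gripper":60}]' 55
python3 -c "
from rig import robot;o=robot.get_obs();print(o['moment'],o['q'])"
```

```text
time: 5.3
position: [0.5285, 0.0127, 0.1026]
tool_rot: [0.959, 0.283, 0.001, 0.001]
ft_force: [-4.2, 0.2, 18.0]
grip_width: 0.0632
[-0.20353807  0.61311629  0.0726263 ] [-1.87099430e-01  5.78348158e-01  1.78196807e+00 -8.65974329e-04
  7.79008679e-01  8.09965027e-01]
```

```bash
python3 -m inch '[{"ax":0,"ay":0,"az":-0.12,"dx":0,"dy":0,"dz":0,"gripper":60},{"ax":0,"ay":0,"az":-0.12,"dx":0,"dy":0,"dz":0,"gripper":60},{"ax":0,"ay":0,"az":-0.12,"dx":0,"dy":0,"dz":0,"gripper":60},{"ax":0,"ay":0,"az":-0.12,"dx":0,"dy":0,"dz":0,"gripper":60},{"ax":0,"ay":0,"az":-0.12,"dx":0,"dy":0,"dz":0,"gripper":60},{"ax":0,"ay":0,"az":-0.12,"dx":0,"dy":0,"dz":0,"gripper":60},{"ax":0,"ay":0,"az":-0.06,"dx":0,"dy":0,"dz":0,"gripper":60},{"ax":0,"ay":0,"az":0,"dx":0,"dy":0,"dz":0,"gripper":60}]' 55
python3 -c "
from rig import robot;o=robot.get_obs();print(o['moment'],o['q'])"
```

```text
time: 6.1
position: [0.5293, 0.0124, 0.1026]
tool_rot: [0.78, 0.626, 0.001, 0.002]
ft_force: [-3.4, -1.9, 17.2]
grip_width: 0.0636
[-0.39776619  0.45546431 -0.03626595] [-1.87358549e-01  5.78671467e-01  1.78118088e+00 -1.23677760e-03
  7.77895623e-01  3.06885327e-02]
```

```bash
python3 -m inch '[{"ax":0,"ay":0,"az":0,"dx":0,"dy":0,"dz":-5,"gripper":60},{"ax":0,"ay":0,"az":0,"dx":0,"dy":0,"dz":-5,"gripper":60},{"ax":0,"ay":0,"az":0,"dx":0,"dy":0,"dz":-5,"gripper":60},{"ax":0,"ay":0,"az":0,"dx":0,"dy":0,"dz":0,"gripper":60},{"ax":0,"ay":0,"az":0,"dx":0,"dy":0,"dz":0,"gripper":60}]' 55
```

```text
time: 6.6
position: [0.5288, 0.0125, 0.1154]
tool_rot: [0.78, 0.626, 0.0, 0.001]
ft_force: [0.7, -4.8, 2.5]
grip_width: 0.0635
```

```bash
python3 -m inch '[{"ax":0,"ay":0,"az":0,"dx":0,"dy":0,"dz":-8,"gripper":60},{"ax":0,"ay":0,"az":0,"dx":0,"dy":0,"dz":-10,"gripper":60},{"ax":0,"ay":0,"az":0,"dx":0,"dy":0,"dz":-25,"gripper":60},{"ax":0,"ay":0,"az":0,"dx":0,"dy":0,"dz":-35,"gripper":60},{"ax":0,"ay":0,"az":0,"dx":0,"dy":0,"dz":-20,"gripper":60},{"ax":0,"ay":0,"az":0,"dx":0,"dy":0,"dz":0,"gripper":60},{"ax":0,"ay":0,"az":0,"dx":0,"dy":0,"dz":0,"gripper":60}]' 55
python3 - <<'E'
from h import *
from rig import robot,optics
o=robot.get_obs();print(o["time"],o["position"],R.from_quat(o["tool_rot"]).as_matrix().round(4))
for n in ["scene"]:
    c=optics.camera(n);cv2.imwrite(f"pics/{n}4.png",cv2.resize(c["img"][60:300,180:500,::-1],(800,600),interpolation=2))
E
```

```text
time: 7.3
position: [0.527, 0.0141, 0.2126]
tool_rot: [0.78, 0.626, -0.0, -0.001]
ft_force: [-0.1, -0.6, -0.7]
grip_width: 0.0634
7.3 [0.52698068 0.01412958 0.21260966] [[ 2.161e-01  9.764e-01 -1.500e-03]
 [ 9.764e-01 -2.161e-01  1.300e-03]
 [ 9.000e-04 -1.800e-03 -1.000e+00]]
```

View pics/scene4.png

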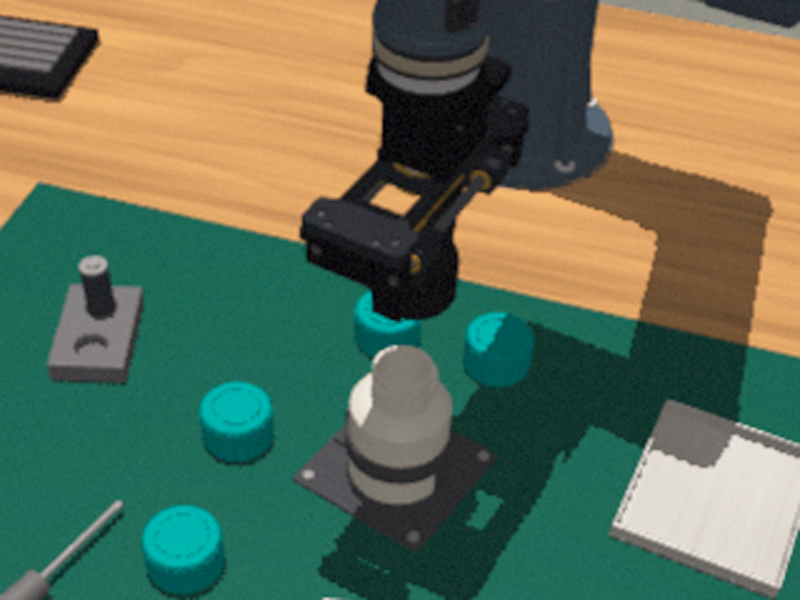

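Run:
```python
from h import *
c=dict(np.load("/tmp/top0.npz"))
Q=np.array([onplane(c,120+u/5,225+v/5,.016) for u,v in [(152,73),(503,130),(418,542),(62,484)]])
print(Q.round(4),Q.mean(0),np.linalg.norm(Q-np.roll(Q,1,0),axis=1))
```

```text
[[0.5571 0.3407 0.016 ]
 [0.5382 0.2011 0.016 ]
 [0.3785 0.2242 0.016 ]
 [0.3969 0.3619 0.016 ]] [0.46767243 0.28198736 0.016     ] [0.16162544 0.14089749 0.16138474 0.13896952]
```

```bash
python3 -m inch '[{"ax":0,"ay":0,"az":0,"dx":35.5,"dy":-16.5,"dz":0,"gripper":60},{"ax":0,"ay":0,"az":0,"dx":35.5,"dy":-16.5,"dz":0,"gripper":60},{"ax":0,"ay":0,"az":0,"dx":35.5,"dy":-16.5,"dz":0,"gripper":60},{"ax":0,"ay":0,"az":0,"dx":35.5,"dy":-16.5,"dz":0,"gripper":60},{"ax":0,"ay":0,"az":0,"dx":35.5,"dy":-16.5,"dz":0,"gripper":60},{"ax":0,"ay":0,"az":0,"dx":35.5,"dy":-16.5,"dz":0,"gripper":60},{"ax":0,"ay":0,"az":0,"dx":35.5,"dy":-16.5,"dz":30,"gripper":60},{"ax":0,"ay":0,"az":0,"dx":0,"dy":0,"dz":30,"gripper":60}]' 55
python3 -m inch '[{"ax":0,"ay":0,"az":0,"dx":0,"dy":0,"dz":30,"gripper":60},{"ax":0,"ay":0,"az":0,"dx":0,"dy":0,"dz":30,"gripper":60},{"ax":0,"ay":0,"az":0,"dx":0,"dy":0,"dz":30,"gripper":60},{"ax":0,"ay":0,"az":0,"dx":0,"dy":0,"dz":0,"gripper":60},{"ax":0,"ay":0,"az":0,"dx":0,"dy":0,"dz":0,"gripper":60},{"ax":0,"ay":0,"az":0,"dx":0,"dy":0,"dz":0,"gripper":60}]' 55
python3 - <<'E'
from h import *
from rig import robot,optics
o=robot.get_obs();print(o["time"],o["position"],R.from_quat(o["tool_rot"]).as_matrix().round(4))
for n in ["scene"]:
    c=optics.camera(n);cv2.imwrite(f"pics/{n}5.png",cv2.resize(c["img"][120:330,300:580,::-1],(800,600),interpolation=2))
E
```

```text
time: 8.15
position: [0.4669, 0.2851, 0.1514]
tool_rot: [0.778, 0.628, 0.0, -0.001]
ft_force: [-0.0, -1.0, -1.9]
grip_width: 0.0633
time: 8.75
position: [0.4695, 0.2811, 0.0638]
tool_rot: [0.78, 0.626, 0.001, 0.0]
ft_force: [-0.5, -0.1, -0.5]
grip_width: 0.0634
8.75 [0.46950072 0.28111952 0.06380971] [[ 2.164e-01  9.763e-01  1.100e-03]
 [ 9.763e-01 -2.164e-01  5.000e-04]
 [ 8.000e-04  1.000e-03 -1.000e+00]]
```

View pics/scene5.png

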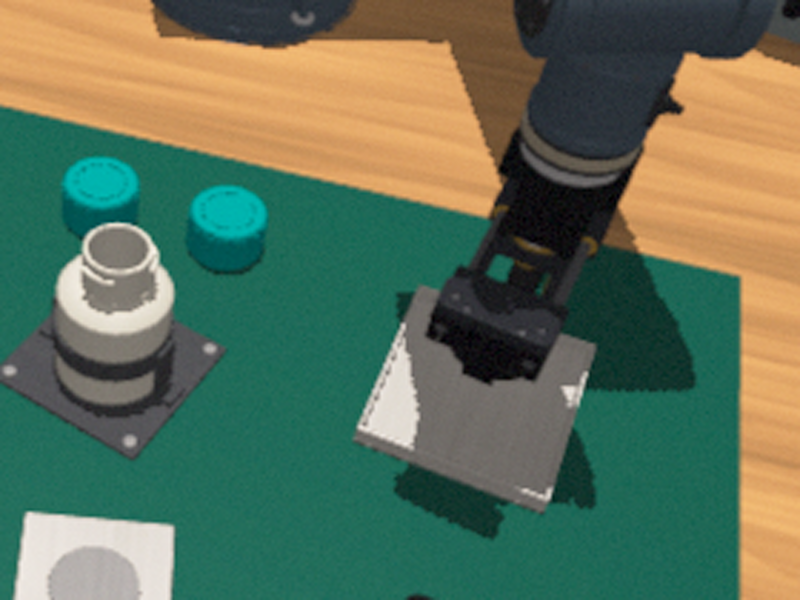

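The cap is above the tray and the neck at crop (120,255) is open. Going down.

```bash
python3 -m inch '[{"ax":0,"ay":0,"az":0,"dx":0,"dy":0,"dz":30,"gripper":60},{"ax":0,"ay":0,"az":0,"dx":0,"dy":0,"dz":20,"gripper":60},{"ax":0,"ay":0,"az":0,"dx":0,"dy":0,"dz":3,"gripper":60},{"ax":0,"ay":0,"az":0,"dx":0,"dy":0,"dz":0,"gripper":60},{"ax":0,"ay":0,"az":0,"dx":0,"dy":0,"dz":0,"gripper":60},{"ax":0,"ay":0,"az":0,"dx":0,"dy":0,"dz":0,"gripper":60}]' 55
```

```text
time: 9.4
position: [0.4699, 0.2812, 0.0114]
tool_rot: [0.78, 0.626, 0.001, 0.0]
ft_force: [0.2, -0.0, -0.1]
grip_width: 0.0636
```

```bash
python3 -m inch '[{"ax":0,"ay":0,"az":0,"dx":0,"dy":0,"dz":1.5,"gripper":60},{"ax":0,"ay":0,"az":0,"dx":0,"dy":0,"dz":1,"gripper":60},{"ax":0,"ay":0,"az":0,"dx":0,"dy":0,"dz":0,"gripper":60},{"ax":0,"ay":0,"az":0,"dx":0,"dy":0,"dz":0,"gripper":60}]' 55
```

```text
time: 9.8
position: [0.4691, 0.2809, 0.0078]
tool_rot: [0.78, 0.626, 0.0, 0.0]
ft_force: [0.9, 0.8, 1.0]
grip_width: 0.063
```

```bash
python3 -m inch '[{"ax":0,"ay":0,"az":0,"dx":0,"dy":0,"dz":0.8,"gripper":60},{"ax":0,"ay":0,"az":0,"dx":0,"dy":0,"dz":0,"gripper":60},{"ax":0,"ay":0,"az":0,"dx":0,"dy":0,"dz":0,"gripper":60}]' 55
```

```text
time: 10.1
position: [0.4692, 0.2809, 0.0077]
tool_rot: [0.78, 0.626, 0.0, 0.0]
ft_force: [0.2, -0.4, 8.2]
grip_width: 0.0634
```

```bash
python3 -m inch '[{"ax":0,"ay":0,"az":0,"dx":0,"dy":0,"dz":-0.5,"gripper":88},{"ax":0,"ay":0,"az":0,"dx":0,"dy":0,"dz":0,"gripper":88},{"ax":0,"ay":0,"az":0,"dx":0,"dy":0,"dz":0,"gripper":88},{"ax":0,"ay":0,"az":0,"dx":0,"dy":0,"dz":0,"gripper":88},{"ax":0,"ay":0,"az":0,"dx":0,"dy":0,"dz":0,"gripper":88},{"ax":0,"ay":0,"az":0,"dx":0,"dy":0,"dz":-10,"gripper":88},{"ax":0,"ay":0,"az":0,"dx":0,"dy":0,"dz":-25,"gripper":88},{"ax":0,"ay":0,"az":0,"dx":0,"dy":0,"dz":-40,"gripper":88}]' 55
python3 -m inch '[{"ax":0,"ay":0,"az":0,"dx":0,"dy":0,"dz":-40,"gripper":88},{"ax":0,"ay":0,"az":0,"dx":0,"dy":0,"dz":-40,"gripper":88},{"ax":0,"ay":0,"az":0,"dx":0,"dy":0,"dz":-40,"gripper":88},{"ax":0,"ay":0,"az":0,"dx":0,"dy":0,"dz":0,"gripper":88},{"ax":0,"ay":0,"az":0,"dx":0,"dy":0,"dz":0,"gripper":88}]' 30
python3 - <<'E'
from h import *
from rig import robot,optics
o=robot.get_obs();print(o["time"],o["position"],o["q"],R.from_quat(o["tool_rot"]).as_matrix().round(4))
for n in ["scene"]:
    c=optics.camera(n);cv2.imwrite(f"pics/{n}6.png",cv2.resize(c["img"][120:330,300:580,::-1],(800,600),interpolation=2))
    P=cloud(c);m=(c["depth"]>0)&(np.hypot(P[...,0]-.469,P[...,1]-.281)<.06)&(P[...,2]>.036)&(P[...,2]<.05)
    q=P[m];print(len(q),q.mean(0),cv2.minEnclosingCircle(q[:,:2].astype(np.float32)),np.linalg.lstsq(np.c_[q[:,:2],np.ones(len(q))],q[:,2],rcond=None)[0])
E
```

```text
time: 10.9
position: [0.4673, 0.2802, 0.0816]
tool_rot: [0.78, 0.626, -0.002, -0.001]
ft_force: [-1.1, -0.2, 0.8]
grip_width: 0.0765
time: 11.4
position: [0.4693, 0.281, 0.2039]
tool_rot: [0.78, 0.626, 0.001, 0.001]
ft_force: [-0.5, 0.5, -0.3]
grip_width: 0.0766
11.4 [0.46925347 0.28100865 0.20385029] [ 3.35218480e-01  4.45476273e-01  1.65190063e+00 -2.13289650e-05
  1.04118817e+00  5.53147750e-01] [[ 0.2162  0.9763  0.0029]
 [ 0.9763 -0.2162  0.001 ]
 [ 0.0016  0.0026 -1.    ]]
578 [0.47220478 0.28428679 0.0409628 ] ((0.4702349305152893, 0.28361672163009644), 0.03277866542339325) [-0.02430721  0.00198009  0.05187786]
```

View pics/scene6.png

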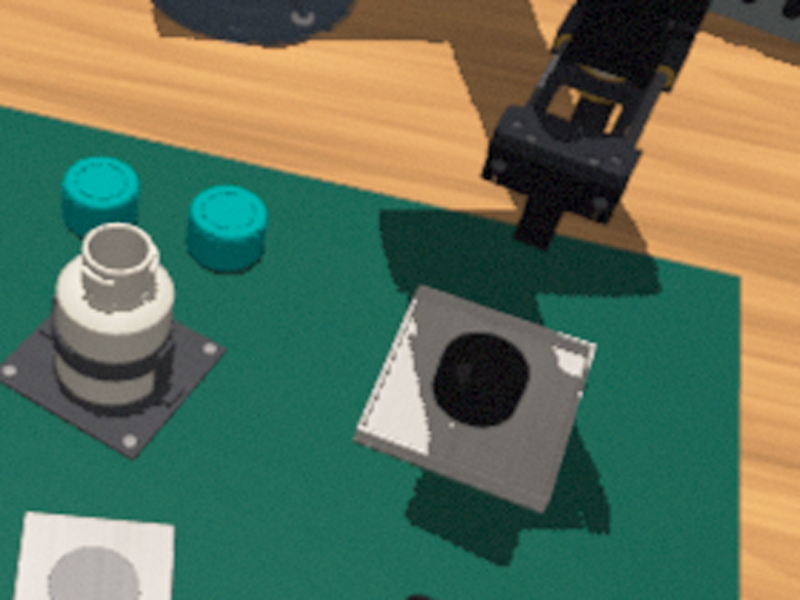

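The cap lies flat in the tray: its top is at 0.041 m and its centre is near the tray's middle. Next is the cell.

```bash
python3 -m inch '[{"ax":0,"ay":0,"az":0,"dx":-41.5,"dy":7.2,"dz":0,"gripper":88},{"ax":0,"ay":0,"az":0,"dx":-41.5,"dy":7.2,"dz":0,"gripper":88},{"ax":0,"ay":0,"az":0,"dx":-41.5,"dy":7.2,"dz":0,"gripper":88},{"ax":0,"ay":0,"az":0,"dx":-41.5,"dy":7.2,"dz":0,"gripper":88},{"ax":0,"ay":0,"az":0,"dx":-41.5,"dy":7.2,"dz":0,"gripper":88},{"ax":0,"ay":0,"az":0,"dx":-41.5,"dy":7.2,"dz":0,"gripper":88},{"ax":0,"ay":0,"az":0,"dx":-41.5,"dy":7.2,"dz":0,"gripper":88}]' 30
python3 -m inch '[{"ax":0,"ay":0,"az":0,"dx":-41.5,"dy":7.2,"dz":0,"gripper":70},{"ax":0,"ay":0,"az":0,"dx":-41.5,"dy":7.2,"dz":0,"gripper":70},{"ax":0,"ay":0,"az":0,"dx":-41.5,"dy":7.2,"dz":0,"gripper":70},{"ax":0,"ay":0,"az":0,"dx":-41.5,"dy":7.2,"dz":0,"gripper":70},{"ax":0,"ay":0,"az":0,"dx":-41.5,"dy":7.2,"dz":0,"gripper":70},{"ax":0,"ay":0,"az":0,"dx":-41.5,"dy":7.2,"dz":0,"gripper":70},{"ax":0,"ay":0,"az":0,"dx":-20.5,"dy":4,"dz":0,"gripper":70},{"ax":0,"ay":0,"az":0,"dx":0,"dy":0,"dz":0,"gripper":70}]' 30
python3 -m inch '[{"ax":0,"ay":0,"az":0,"dx":0,"dy":0,"dz":0,"gripper":70},{"ax":0,"ay":0,"az":0,"dx":0,"dy":0,"dz":0,"gripper":70},{"ax":0,"ay":0,"az":0,"dx":0,"dy":0,"dz":0,"gripper":70}]' 30
python3 - <<'E'
from h import *
from rig import robot,optics
o=robot.get_obs();print(o["time"],o["position"],o["q"],R.from_quat(o["tool_rot"]).as_matrix().round(4))
c=optics.camera("wrist");cv2.imwrite("pics/w7.png",c["img"][:,:,::-1])
P=cloud(c);m=(c["depth"]>0)&(np.hypot(P[...,0]-.4425,P[...,1]+.3085)<.04)&(P[...,2]>.06)&(P[...,2]<.085)
q=P[m];print(len(q))
if len(q)>5: print(q.mean(0),cv2.minEnclosingCircle(q[:,:2].astype(np.float32)))
E
```

```text
time: 12.15
position: [0.4536, -0.0149, 0.2006]
tool_rot: [0.78, 0.626, -0.001, -0.002]
ft_force: [0.6, -0.1, -0.3]
grip_width: 0.0767
time: 12.95
position: [0.4424, -0.2897, 0.2004]
tool_rot: [0.781, 0.624, -0.0, -0.001]
ft_force: [0.5, -0.2, 0.4]
grip_width: 0.0612
time: 13.25
position: [0.4428, -0.2853, 0.2018]
tool_rot: [0.779, 0.627, -0.0, -0.001]
ft_force: [0.2, 0.2, 0.2]
grip_width: 0.0609
13.25 [ 0.44284947 -0.28528046  0.20180043] [-7.84688285e-01  4.24327318e-01  1.69932525e+00  2.02093169e-04
  1.01980992e+00 -5.68344950e-01] [[ 0.2148  0.9767 -0.0012]
 [ 0.9767 -0.2148  0.0014]
 [ 0.0012 -0.0015 -1.    ]]
903
[ 0.44342098 -0.31120185  0.07083836] ((0.443153440952301, -0.3125014305114746), 0.013298779726028442)
```

View pics/w7.png

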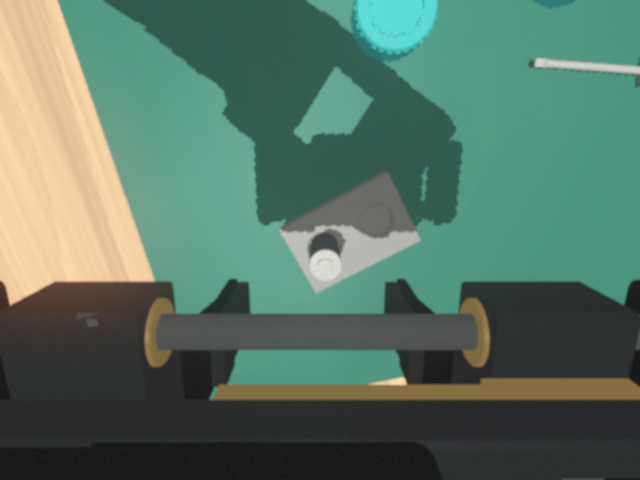

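```bash
python3 -m inch '[{"ax":0,"ay":0,"az":0,"dx":-24,"dy":5.3,"dz":20,"gripper":70},{"ax":0,"ay":0,"az":0,"dx":0,"dy":0,"dz":45,"gripper":70},{"ax":0,"ay":0,"az":0,"dx":0,"dy":0,"dz":45,"gripper":70},{"ax":0,"ay":0,"az":0,"dx":0,"dy":0,"dz":0,"gripper":70},{"ax":0,"ay":0,"az":0,"dx":0,"dy":0,"dz":0,"gripper":70},{"ax":0,"ay":0,"az":0,"dx":0,"dy":0,"dz":0,"gripper":70}]' 30
python3 - <<'E'
from h import *
from rig import robot,optics
o=robot.get_obs();print(o["time"],o["position"],R.from_quat(o["tool_rot"]).as_matrix().round(4))
a=optics.camera("wrist")["img"];b=optics.camera("scene")["img"]
cv2.imwrite("pics/w8.png",cv2.hconcat([cv2.resize(a[200:450,150:450],(400,333)),cv2.resize(b[90:240,130:310],(400,333),interpolation=2)])[:,:,::-1])
E
```

```text
time: 13.9
position: [0.4445, -0.3124, 0.0946]
tool_rot: [0.78, 0.626, 0.0, 0.002]
ft_force: [-0.4, -0.4, -0.1]
grip_width: 0.0605
13.9 [ 0.44453849 -0.31242967  0.09459394] [[ 0.2155  0.9765  0.0031]
 [ 0.9765 -0.2155 -0.0033]
 [-0.0025  0.0037 -1.    ]]
```

View pics/w8.png

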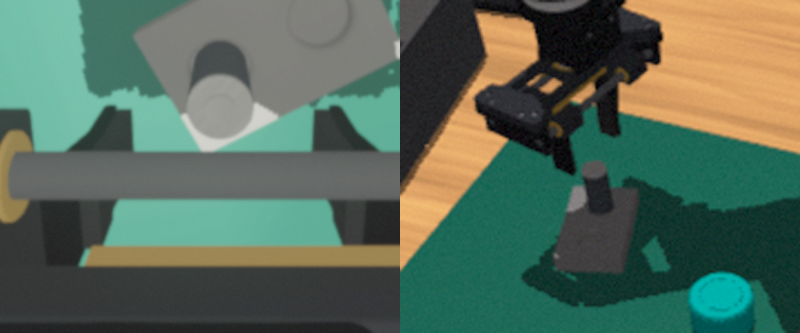

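```bash
python3 -m inch '[{"ax":0,"ay":0,"az":0,"dx":1.5,"dy":-1.5,"dz":10,"gripper":70},{"ax":0,"ay":0,"az":0,"dx":0,"dy":0,"dz":22,"gripper":70},{"ax":0,"ay":0,"az":0,"dx":0,"dy":0,"dz":21,"gripper":70},{"ax":0,"ay":0,"az":0,"dx":0,"dy":0,"dz":0,"gripper":70},{"ax":0,"ay":0,"az":0,"dx":0,"dy":0,"dz":0,"gripper":70},{"ax":0,"ay":0,"az":0,"dx":0,"dy":0,"dz":0,"gripper":70}]' 30
python3 - <<'E'
from h import *
from rig import robot,optics
o=robot.get_obs();print(o["time"],o["position"])
a=optics.camera("wrist")["img"];b=optics.camera("scene")["img"]
cv2.imwrite("pics/w9.png",cv2.hconcat([cv2.resize(a[200:450,150:450],(400,333)),cv2.resize(b[90:240,130:310],(400,333),interpolation=2)])[:,:,::-1])
E
```

```text
time: 14.6
position: [0.4425, -0.3103, 0.0403]
tool_rot: [0.78, 0.626, 0.0, 0.001]
ft_force: [-0.5, 0.2, -0.3]
grip_width: 0.0613
14.6 [ 0.44253165 -0.31031042  0.04025596]
```

View pics/w9.png

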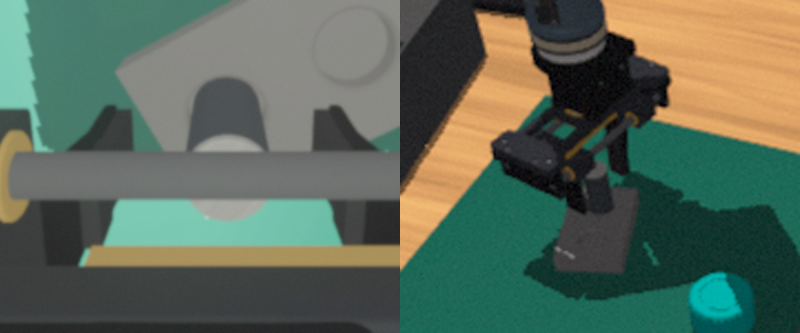

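The cell is centred between the pads, so I'm gripping it.

```bash
python3 -m inch '[{"ax":0,"ay":0,"az":0,"dx":0,"dy":0,"dz":0,"gripper":20},{"ax":0,"ay":0,"az":0,"dx":0,"dy":0,"dz":0,"gripper":20},{"ax":0,"ay":0,"az":0,"dx":0,"dy":0,"dz":0,"gripper":20},{"ax":0,"ay":0,"az":0,"dx":0,"dy":0,"dz":0,"gripper":20},{"ax":0,"ay":0,"az":0,"dx":0,"dy":0,"dz":0,"gripper":20},{"ax":0,"ay":0,"az":0,"dx":0,"dy":0,"dz":0,"gripper":20}]' 30
```

```text
time: 15.3
position: [0.4421, -0.3099, 0.0392]
tool_rot: [0.78, 0.626, 0.0, 0.0]
ft_force: [0.6, -0.5, -0.1]
grip_width: 0.0239
```

```bash
python3 -m inch '[{"ax":0,"ay":0,"az":0,"dx":0,"dy":0,"dz":-10,"gripper":20},{"ax":0,"ay":0,"az":0,"dx":0,"dy":0,"dz":-25,"gripper":20},{"ax":0,"ay":0,"az":0,"dx":0,"dy":0,"dz":-40,"gripper":20},{"ax":0,"ay":0,"az":0,"dx":0,"dy":0,"dz":-45,"gripper":20},{"ax":0,"ay":0,"az":0,"dx":0,"dy":0,"dz":-45,"gripper":20},{"ax":0,"ay":0,"az":0,"dx":0,"dy":0,"dz":-25,"gripper":20},{"ax":0,"ay":0,"az":0,"dx":0,"dy":0,"dz":0,"gripper":20},{"ax":0,"ay":0,"az":0,"dx":0,"dy":0,"dz":0,"gripper":20}]' 30
python3 - <<'E'
from h import *
from rig import robot,optics
o=robot.get_obs();print(o["time"],o["position"],R.from_quat(o["tool_rot"]).as_matrix().round(4))
a=optics.camera("wrist")["img"];b=optics.camera("scene")["img"]
cv2.imwrite("pics/w10.png",cv2.hconcat([cv2.resize(a[200:450,150:450],(400,333)),cv2.resize(b[60:210,130:310],(400,333),interpolation=2)])[:,:,::-1])
E
```

```text
time: 16.1
position: [0.4416, -0.3093, 0.2295]
tool_rot: [0.78, 0.626, -0.0, 0.0]
ft_force: [0.6, -0.3, -1.7]
grip_width: 0.0243
16.1 [ 0.44155247 -0.30930467  0.22945149] [[ 2.162e-01  9.763e-01  0.000e+00]
 [ 9.763e-01 -2.162e-01 -1.000e-04]
 [-1.000e-04  0.000e+00 -1.000e+00]]
```

View pics/w10.png

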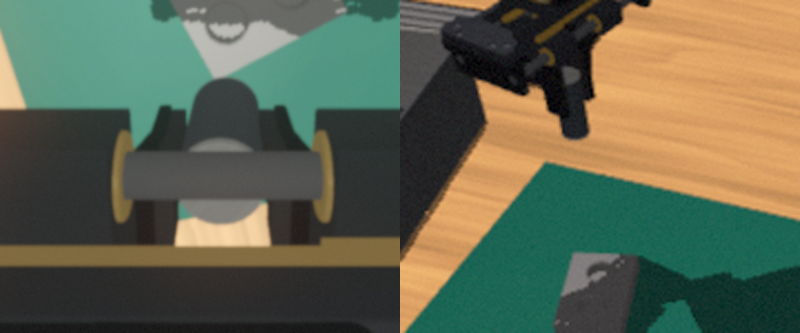

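```bash
python3 -m inch '[{"ax":0,"ay":0,"az":0,"dx":37,"dy":1.7,"dz":0,"gripper":20},{"ax":0,"ay":0,"az":0,"dx":37,"dy":1.7,"dz":0,"gripper":20},{"ax":0,"ay":0,"az":0,"dx":37,"dy":1.7,"dz":0,"gripper":20},{"ax":0,"ay":0,"az":0,"dx":37,"dy":1.7,"dz":0,"gripper":20},{"ax":0,"ay":0,"az":0,"dx":37,"dy":1.7,"dz":0,"gripper":20},{"ax":0,"ay":0,"az":0,"dx":37,"dy":1.7,"dz":0,"gripper":20},{"ax":0,"ay":0,"az":0,"dx":37,"dy":1.7,"dz":0,"gripper":20},{"ax":0,"ay":0,"az":0,"dx":37,"dy":1.7,"dz":0,"gripper":20}]' 30
python3 -m inch '[{"ax":0,"ay":0,"az":0,"dx":37,"dy":1.7,"dz":0,"gripper":20},{"ax":0,"ay":0,"az":0,"dx":0,"dy":0,"dz":25,"gripper":20},{"ax":0,"ay":0,"az":0,"dx":0,"dy":0,"dz":15,"gripper":20},{"ax":0,"ay":0,"az":0,"dx":0,"dy":0,"dz":0,"gripper":20},{"ax":0,"ay":0,"az":0,"dx":0,"dy":0,"dz":0,"gripper":20},{"ax":0,"ay":0,"az":0,"dx":0,"dy":0,"dz":0,"gripper":20}]' 30
python3 - <<'E'
from h import *
from rig import robot,optics
o=robot.get_obs();print(o["time"],o["position"],R.from_quat(o["tool_rot"]).as_matrix().round(4))
a=optics.camera("wrist")["img"];b=optics.camera("scene")["img"]
cv2.imwrite("pics/w11.png",cv2.hconcat([cv2.resize(a[200:450,150:450],(400,333)),cv2.resize(b[120:270,250:430],(400,333),interpolation=2)])[:,:,::-1])
E
```

```text
time: 17.0
position: [0.5182, -0.022, 0.2271]
tool_rot: [0.78, 0.626, -0.001, -0.002]
ft_force: [0.1, -0.5, -1.0]
grip_width: 0.0241
time: 17.6
position: [0.5292, 0.0117, 0.1893]
tool_rot: [0.78, 0.626, 0.0, 0.0]
ft_force: [0.2, -0.4, -0.9]
grip_width: 0.0244
17.6 [0.52920945 0.01167764 0.18932618] [[ 2.168e-01  9.762e-01  1.000e-04]
 [ 9.762e-01 -2.168e-01 -0.000e+00]
 [ 0.000e+00  1.000e-04 -1.000e+00]]
```

View pics/w11.png

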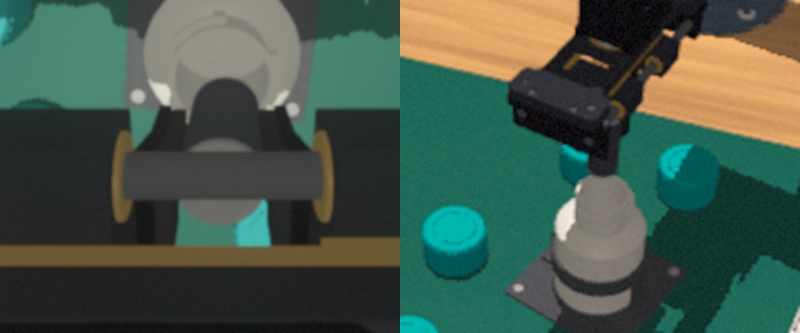

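```bash
python3 -m inch '[{"ax":0,"ay":0,"az":0,"dx":1,"dy":0,"dz":12,"gripper":20},{"ax":0,"ay":0,"az":0,"dx":0,"dy":0,"dz":10,"gripper":20},{"ax":0,"ay":0,"az":0,"dx":0,"dy":0,"dz":10,"gripper":20},{"ax":0,"ay":0,"az":0,"dx":0,"dy":0,"dz":0,"gripper":20},{"ax":0,"ay":0,"az":0,"dx":0,"dy":0,"dz":0,"gripper":20}]' 30
python3 - <<'E'
from h import *
from rig import robot,optics
b=optics.camera("scene")["img"]
cv2.imwrite("pics/s12.png",cv2.resize(b[150:270,270:410],(800,600)[:2],interpolation=2)[:,:,::-1])
E
```

```text
time: 18.2
position: [0.5289, 0.013, 0.1567]
tool_rot: [0.78, 0.626, -0.0, -0.0]
ft_force: [0.7, -0.4, -1.0]
grip_width: 0.0241
```

View pics/s12.png

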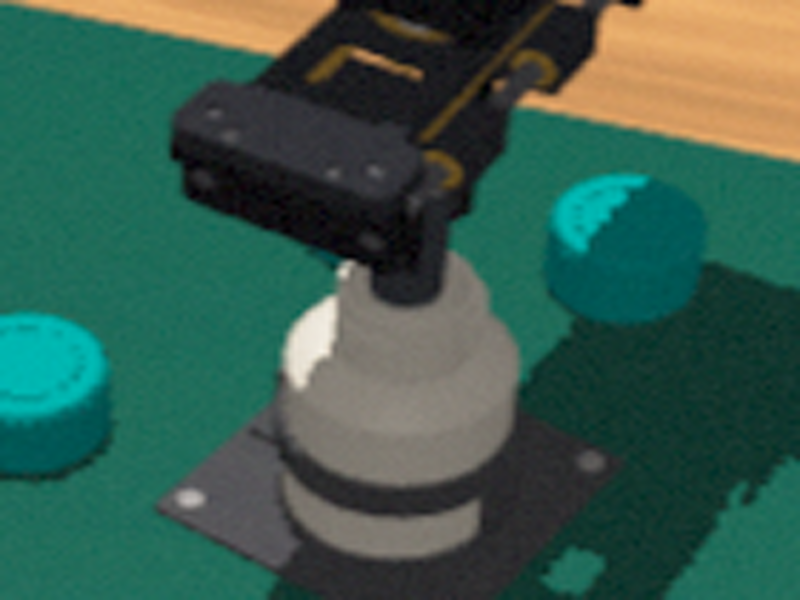

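```bash
python3 -m inch '[{"ax":0,"ay":0,"az":0,"dx":0,"dy":0,"dz":8,"gripper":20},{"ax":0,"ay":0,"az":0,"dx":0,"dy":0,"dz":7,"gripper":20},{"ax":0,"ay":0,"az":0,"dx":0,"dy":0,"dz":0,"gripper":20},{"ax":0,"ay":0,"az":0,"dx":0,"dy":0,"dz":0,"gripper":20}]' 30
```

```text
time: 18.65
position: [0.529, 0.0131, 0.1419]
tool_rot: [0.78, 0.626, -0.0, -0.0]
ft_force: [0.1, -1.2, -1.6]
grip_width: 0.0246
```

No contact force, so I'm releasing the cell and retreating upward.

```bash
python3 -m inch '[{"ax":0,"ay":0,"az":0,"dx":0,"dy":0,"dz":0,"gripper":80},{"ax":0,"ay":0,"az":0,"dx":0,"dy":0,"dz":0,"gripper":80},{"ax":0,"ay":0,"az":0,"dx":0,"dy":0,"dz":0,"gripper":80},{"ax":0,"ay":0,"az":0,"dx":0,"dy":0,"dz":0,"gripper":80},{"ax":0,"ay":0,"az":0,"dx":0,"dy":0,"dz":-20,"gripper":80},{"ax":0,"ay":0,"az":0,"dx":0,"dy":0,"dz":-40,"gripper":80},{"ax":0,"ay":0,"az":0,"dx":0,"dy":0,"dz":-40,"gripper":80},{"ax":0,"ay":0,"az":0,"dx":-40,"dy":0,"dz":-20,"gripper":80}]' 30
python3 -m inch '[{"ax":0,"ay":0,"az":0,"dx":-40,"dy":0,"dz":0,"gripper":80},{"ax":0,"ay":0,"az":0,"dx":-40,"dy":0,"dz":0,"gripper":80},{"ax":0,"ay":0,"az":0,"dx":-40,"dy":0,"dz":0,"gripper":80},{"ax":0,"ay":0,"az":0,"dx":-40,"dy":0,"dz":0,"gripper":80},{"ax":0,"ay":0,"az":0,"dx":0,"dy":0,"dz":0,"gripper":80},{"ax":0,"ay":0,"az":0,"dx":0,"dy":0,"dz":0,"gripper":80},{"ax":0,"ay":0,"az":0,"dx":0,"dy":0,"dz":0,"gripper":80}]' 30
python3 - <<'E'
from h import *
from rig import robot,optics
a=optics.camera("top");b=optics.camera("scene")["img"]
cv2.imwrite("pics/t13.png",a["img"][:,:,::-1])
cv2.imwrite("pics/z13.png",cv2.hconcat([cv2.resize(a["img"][205:315,265:375],(400,400),interpolation=2),cv2.resize(b[180:280,300:400],(400,400),interpolation=2)])[:,:,::-1])
P=cloud(a)
m=(a["depth"]>0)&(np.hypot(P[...,0]-.5285,P[...,1]-.013)<.017);print("jar inside z",np.percentile(P[m][:,2],[0,10,50,90,100]))
m=(a["depth"]>0)&(np.hypot(P[...,0]-.469,P[...,1]-.282)<.06)&(P[...,2]>.03)
q=P[m];print(q.mean(0),cv2.minEnclosingCircle(q[:,:2].astype(np.float32)),np.linalg.lstsq(np.c_[q[:,:2],np.ones(len(q))],q[:,2],rcond=None)[0])
E
```

```text
time: 19.45
position: [0.5227, -0.0237, 0.2659]
tool_rot: [0.778, 0.628, 0.003, 0.002]
ft_force: [0.9, -1.3, 0.8]
grip_width: 0.0686
time: 20.15
position: [0.4858, -0.1812, 0.2622]
tool_rot: [0.78, 0.626, 0.0, -0.0]
ft_force: [-0.5, 0.4, 0.5]
grip_width: 0.0695
jar inside z [0.00224834 0.00465164 0.06739617 0.07019367 0.07251651]
[0.46751475 0.28092705 0.04031514] ((0.4674936830997467, 0.28232279419898987), 0.0322708785533905) [-0.00094384  0.032601    0.03159789]
```

View pics/t13.png

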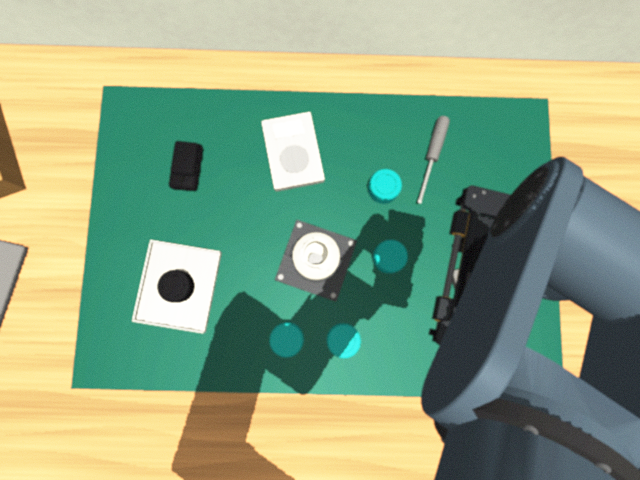

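View pics/z13.png

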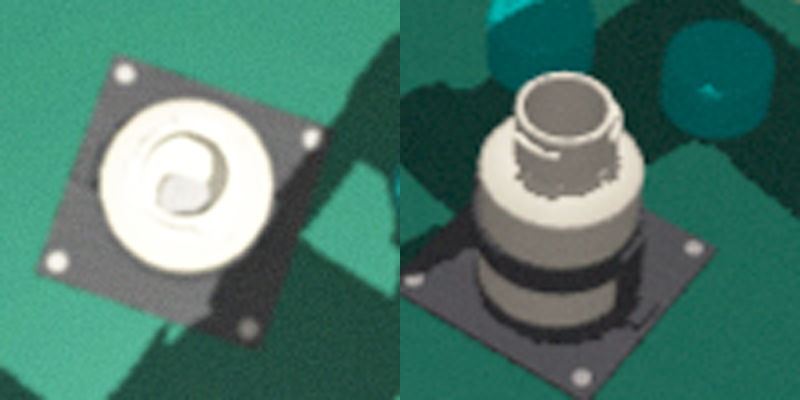

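The cell stands inside the jar with its top at 0.07 m. The cap is flat in the tray, the bystanders look untouched, and the arm is clear, so I'm handing in.

```bash
python3 -c "
from rig import robot
print(robot.hand_in(), robot.get_obs()['time'])"
```

```text
the job is handed in; nothing more can be done
the job is handed in; nothing more can be done
```

The job is done and handed in at about 20 s of the 61 s allowed; `hand_in` reports no verdict, so I can't confirm a pass.

- **Cap off the jar:** I gripped it and pushed down to the hard stop at about 18 N, with readings never above 18.5 N. I then turned it 62° counterclockwise and lifted it off without it catching.
- **Cap in the tray:** I set it down open side down and let go. My last check put its centre at about (0.468, 0.282), against a measured tray centre of (0.468, 0.282). Its top was at 0.040–0.041 m, as it should be for lying flat on the tray floor.
- **Cell in the jar:** I lowered it into the neck with no contact force and dropped it. The depth image shows its top at about 0.07 m, so it is standing inside.
- **Bystanders:** the hard drive, screwdriver and mouse look unmoved in the final top picture; I compared them by eye and did not measure them.

**Readings that disagreed:**
- The cameras differed by 2–5 mm on the jar and cell positions.
- My first tray centre, fitted from partial depth data, was about 20 mm off. I replaced it with a fit to the tray's corners, which matched its stated size.
- The gripper read 24 mm on the 26 mm cell, but the cell held firmly.

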